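Lock the red lamp module into the slotted rail

TASK

Fit the red signal-lamp module to the aluminium rail: take it from the rack, pass its T-shaped foot down through the rail's slot, give it a quarter turn so that the foot lies square across underneath the slot and holds, and leave it sitting upright and flat on the rail, let go. Anywhere along the slot well clear of its ends will do; leave the blue and yellow modules in the rack.

Things in the scene. Friction and masses are not known exactly. Their poses are not given: they have to be found in the camera images.
- red_module: Lamp module with red cap, to be fitted, 64 mm tall above its origin. White housing 40 (x) by 28 (y), 6 to 46 up: grip across the 28. Steel flange 64 (x) by 40 (y), 6 thick. Below it a round stem 10 thick, then a T crossbar 48 (x) by 10 (y), 18 to 26 below the origin, so hidden along the flange's long side. Origin: centre of the flange's underside, z up. Alike after a half turn. 105 to 195 g.
- blue_module: Same module with blue cap; stays in the rack. The three stand upright in a row, in chance order, 90 mm apart, in a fixed grey rack 280 x 70 x 40 mm high: flange on the rack's top, crossbar down in a 55 x 17 mm pocket (lift straight up). Crossbars point along the row, which runs away from the robot, within 17 degrees; both sides of each 28 mm width are free.
- yellow_module: Same module with yellow cap, origin and axes as the red one; stays in the rack.
- rail: Fixed aluminium rail, 220 (x) by 100 (y), 42 mm high, black end caps. In its flat top one slot along x, 24 wide, 200 long, in the middle. Lips 8 thick (34 to 42 up); below them a hollow 88 wide, 4 to 34 up, where the crossbar turns freely either way; with the flange on top it lies 10 mm under the lips. Origin: centre of underside; z up, y across the slot. Yaw within 40 degrees of straight ahead.
Not all that is in view belongs to the job. Leave any orange or purple look-alike of the rail alone.

How it is judged:
By the outcome, as a careful person would: the job done as asked, in the order asked, and still so for the second after the job is handed in, with the robot touching nothing.
It also fails if it takes over 43 s, if anything falls off the work surface, if the arm or the gripper's body presses on something with over 40 N, if the wrist force passes 120 N, or if a joint passes its speed limit or range.

ROBOT

A 6-joint arm with a two-finger parallel gripper is mounted at the origin on the work surface. World frame = base frame: x ahead of the robot, y to its left, z up, the work surface at z = 0. Lengths are in m, angles in rad, forces in N, time in s.
With the tool pointing down it reaches from about 0.325 to 0.775 m from the base axis. Payload 5.5 kg.
Tool frame: the origin (TCP) lies at the centre of the arm's flange, where the gripper is bolted on; the fingertips stand 182 mm ahead of it and the grasp point (between the pads) lies 163 mm ahead of it; z points along the fingers, y is the line along which they close (so a half turn about z gives the same grasp; the last joint's range is limited). The gripper opens to 88 mm and grips with 3 to 60 N. Pads are 20 mm wide; open, the fingers measure 115 mm over their backs; the gripper's body (75 mm by 178 mm) begins 61 mm behind the grasp point.
Start: joints at [1.079, 0.091, 1.231, -0, 1.82, -0.057], TCP at [0.253, 0.544, 0.405] pointing down, gripper open.
Joint ranges: [-2.87, 2.87], [-0.86, 2.18], [0.17, 2.46], [-1.51, 4.65], [0.06, 2.69], [-2.65, 2.65]. Speed limits (rad/s): [2.57, 2.57, 3.01, 3.14, 3.14, 3.14].

INTERFACE

Orientations are given as a unit quaternion [w, x, y, z].
In Python, from station import arm, cams, workorder, finder gives the robot as it stands.
- The arm moves only by the tool servo_tool, never from a script. Its argument "plan" is one flat list of numbers, 7 for each row, row after row: the shift along the tool's x, y, z in mm, then the turn, a rotation vector about the tool's x, y, z in rad, then the finger opening in mm, from 0 to 87.8. In form: [tx, ty, tz, wx, wy, wz, fingers, tx, ty, tz, wx, wy, wz, fingers, ...]. A call has 1 to 10 rows; each row is the pose to reach, as a shift and turn from the pose commanded when the call began, along the tool's axes at that moment; what a row does not reach only later rows make up. A row lasts 1/12 s, in which the tool goes at most 41.7 mm and 7.16 degrees, less where a joint would pass 70% of its speed; a pose out of reach is approached as far as the arm can. A call with a gripper value outside its range is refused whole. The fingers move at their own pace and stop on an object; the grip force is fixed at half the most. Time passes only in rows, so rows that repeat a pose let the fingers close. It gives the time, the measured TCP pose, the force, the opening and the grip force at its end, in the units of the state.
- arm.get_obs(): the state, without advancing time (a new reading comes with each control period).
- cams.read_camera(name): name is "side" or "top" or "wrist"; returns the picture (400x640x3 uint8, red, green, blue); there is no depth.
- cams.camera_info(name): a dict with "mtx" (3x3 intrinsics, pixels), "R" (3x3) and "t" (3): a world point X has camera coordinates R X + t. Camera axes: x right, y down, z forward; pixel columns grow to the right and rows downward; lengths in m; the calibration is good to about 2 mm. A picture is of the moment at which its call begins: read the wrist's pose just before it. camera_info takes no time and is no camera call; for the wrist camera it gives the pose at the moment of the call.
- workorder.job_done(): hands the job in; it is judged then, once.
Trained networks look in the newest picture that a camera, given by its name, has taken for a name from the list of things; names that differ only in an ending like _2 or _b are one class to them, and where a whole thing is asked for, a point or a joint stands for the part that bears it (a point fixed in the world has none). Each returns a list of dicts, best first, with "score" (0 to 1); they miss things now and then, are a little off and sometimes report something else, mostly with a low value. They report only what shows in the picture. A call takes as long as a camera call. They do not tell look-alikes from the thing itself.
- finder.find_in(target, camera): "rect" ([left, top, right, bottom] in pixels, round what is visible of it).
The state is a dict: "time": time; "qpos": joint angles; "joint_vel": joint speeds; "effort": joint torques, N m; "tool_pos": TCP position; "tcp_rot": TCP orientation; "ft_force": force on the tool from outside, world axes, zero at the start; "moment": the same for the moment, N m; "opening": finger opening in m; "gripper_force": force on a finger pad.
Only numpy, scipy, OpenCV 4.12 (cv2) and the standard library are available. Lean on these libraries where they do the work, as an engineer would, in place of code of your own. Each camera call takes 0.05 s, during which the arm holds its last target. There are 200 camera calls.

## Working session

There is one attempt and no reset: what is moved stays moved. The work goes in short steps, Python scripts to look and compute and a tool call to move; the robot and the scene stay as the last step left them, time stands still between calls to the robot, and variables do not carry over. Pictures are saved under pics/ and viewed, at most 10 in all, crops included, and the job is handed in when it is done.

Besides the shell and the picture viewer there is one more tool, called after "Emit:" as a command line: name --argument value ..., lists and objects as JSON in quotes. servo_tool: Moves the arm, as the interface text tells. Its arguments: {"type":"object","properties":{"plan":{"type":"array","items":{"type":"number"}}},"required":["plan"]}

```bash
ls; mkdir -p pics
python3 - <<'E'
from station import arm,cams,finder
import cv2
o=arm.get_obs();print(o)
for c in ("side","top"):
    im=cams.read_camera(c);cv2.imwrite(f"pics/{c}0.png",im[...,::-1])
    i=cams.camera_info(c);print(c,i)
    for n in ("red_module","rail"):
        print(n,finder.find_in(n,c))
print(cams.camera_info("wrist"))
E
```

```text
pics
{'time': 0.0, 'qpos': array([ 1.07927945e+00,  9.18823553e-02,  1.23189571e+00, -7.55025084e-06,
        1.81976156e+00, -5.67229072e-02]), 'joint_vel': array([-6.69901766e-04,  3.25511916e-03, -1.88952086e-04, -1.74931081e-04,
       -7.85919918e-04,  3.31167384e-05]), 'effort': array([ 6.34357275e-05, -4.46434665e+01, -4.06460202e+01,  6.97435881e-02,
        2.88885942e-02, -1.73285616e-04]), 'tool_pos': array([0.25278048, 0.54422525, 0.4034869 ]), 'tcp_rot': array([-2.59999288e-04,  2.15689415e-01,  9.76461534e-01, -9.38129784e-04]), 'ft_force': array([-0.29468107,  0.02639112, -0.36901798]), 'moment': array([ 0.01514735, -0.03401151,  0.00073605]), 'gripper_force': 0.0, 'opening': 0.08795395598967648}
side {'mtx': array([[419.63150068,   0.        , 327.05576565],
       [  0.        , 419.63150068, 197.18882148],
       [  0.        ,   0.        ,   1.        ]]), 'R': array([[ 0.95878106, -0.28402844, -0.00816855],
       [-0.2033087 , -0.66564887, -0.71803702],
       [ 0.19850555,  0.69010103, -0.69595698]]), 't': array([-0.42883098,  0.14187256,  0.84059763])}
red_mod
[... 506 characters left out ...]
[ 0.12008601, -0.01884168, -0.99258468]]), 't': array([-0.00333676,  0.44363889,  1.03369435])}
red_module [{'rect': [430.3, 107.5, 452.6, 137.8], 'score': 0.75}]
rail [{'rect': [303.4, 132.5, 376.0, 232.5], 'score': 0.88}, {'rect': [130.9, 237.0, 233.5, 342.4], 'score': 0.71}, {'rect': [189.9, 118.9, 276.7, 216.5], 'score': 0.55}]
{'mtx': array([[331.36650898,   0.        , 318.46427143],
       [  0.        , 331.36650898, 197.67038568],
       [  0.        ,   0.        ,   1.        ]]), 'R': array([[ 0.42076231,  0.90717001, -0.00128424],
       [ 0.87248092, -0.40428431,  0.27446537],
       [ 0.24846756, -0.11660516, -0.96159613]]), 't': array([-0.60011226, -0.03351973,  0.39018666])}
```

View pics/side0.png

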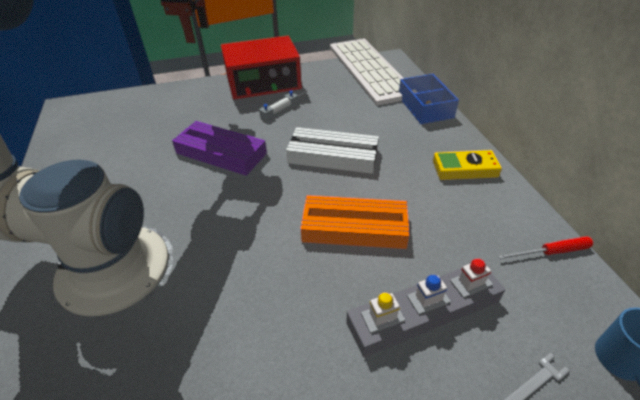

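View pics/top0.png

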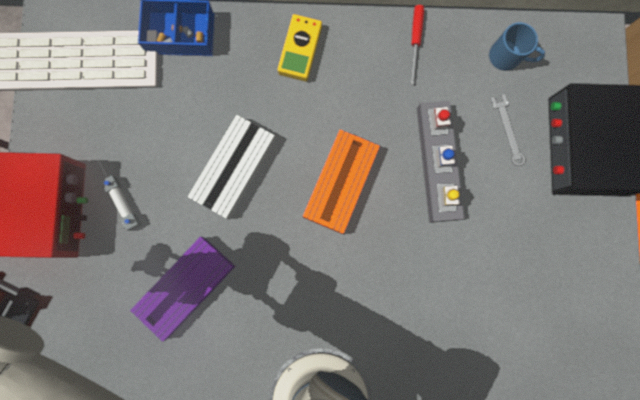

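Side view: lamps are yellow (385,300), blue (433,283) and red (477,266). The rails are aluminium (333,150), orange (356,222) and purple (220,147).

Top view, possible confusions: red could be the lamp cap (443,115), the screwdriver (418,25), the red case (35,205) or the black box's buttons (558,123). The rail could be aluminium (232,166), orange (342,182) or purple (183,288). I choose the red lamp at (443,115) and the aluminium rail at (232,166).

```bash
cat > h.py <<'E'
import numpy as np, cv2
from station import arm,cams,finder
from scipy.spatial.transform import Rotation as Ro
def ray(info,uv,z):
    d=info["R"].T@np.linalg.solve(info["mtx"],[*uv,1.]); c=-info["R"].T@info["t"]
    return c+d*(z-c[2])/d[2]
def proj(info,X):
    p=(info["R"]@np.atleast_2d(X).T).T+info["t"]; q=(info["mtx"]@p.T).T; return q[:,:2]/q[:,2:]
def centroid(m,box):
    k=np.zeros_like(m,np.uint8); l,t,r,b=map(int,box); k[t:b,l:r]=m[t:b,l:r]
    n,lab,st,c=cv2.connectedComponentsWithStats(k); i=1+np.argmax(st[1:,4]); return c[i],lab==i,st[i]
def tool(o): 
    q=np.array(o["tcp_rot"]); return Ro.from_quat(q[[1,2,3,0]])
def delta(o,pos,yaw_y):
    """tool shift (mm) and wz to reach pos with tool y along world yaw (mod pi), tool down"""
    R=tool(o); ty=R.as_matrix()[:,1]; cur=np.arctan2(ty[1],ty[0])
    d=(yaw_y-cur+np.pi/2)%np.pi-np.pi/2
    return (R.inv().apply(np.array(pos)-o["tool_pos"])*1000).round(1), -d
E
python3 - <<'E'
from h import *
im={c:cv2.imread(f"pics/{c}0.png") for c in("side","top")}
T=cams.camera_info("top");S=cams.camera_info("side")
hs={c:cv2.cvtColor(im[c],cv2.COLOR_BGR2HSV) for c in im}
def col(c,n):
    h,s,v=cv2.split(hs[c]); hh={"red":(h<8)|(h>172),"blue":(h>105)&(h<130),"yellow":(h>20)&(h<32)}[n]
    return hh&(s>140)&(v>90)
P={}
for n,bs,bt in (("red",(465,255,490,277),(432,103,456,126)),("blue",(423,272,445,293),(436,143,460,167)),("yellow",(372,290,398,310),(440,183,464,207))):
    a=centroid(col("side",n),bs)[0];b=centroid(col("top",n),bt)[0]
    A=[i["mtx"]@np.c_[i["R"],i["t"]] for i in(S,T)]
    X=cv2.triangulatePoints(A[0],A[1],a.reshape(2,1),b.reshape(2,1)).ravel();P[n]=X[:3]/X[3]
    print(n,P[n].round(4),ray(T,b,.094).round(4))
d=P["red"]-P["yellow"];print("row yaw deg",np.degrees(np.arctan2(d[1],d[0])),np.linalg.norm(d))
h,s,v=cv2.split(hs["top"]); m=((s<40)&(v>150)).astype(np.uint8)
m=cv2.morphologyEx(m,cv2.MORPH_CLOSE,np.ones((15,15)))
c,l,st=centroid(m,(185,110,280,222));print(st)
ys,xs=np.nonzero(l);W=np.array([ray(T,p,.042)[:2] for p in zip(xs,ys)])
r=cv2.minAreaRect((W*1000).astype(np.float32));print("rail rect",r)
dk=((v<70)).astype(np.uint8);c,l,st=centroid(dk,(200,125,265,210));ys,xs=np.nonzero(l);
W=np.array([ray(T,p,.042)[:2] for p in zip(xs,ys)]);print("slot",st,cv2.minAreaRect((W*1000).astype(np.float32)))
big=np.hstack([cv2.resize(im["top"][95:230,410:480],None,fx=4,fy=4),cv2.resize(im["top"][105:225,180:285],(420,480))[:480]] if 0 else [cv2.resize(im["top"][95:230,410:480],(280,540)),cv2.resize(im["top"][100:235,180:285],(420,540))])
cv2.imwrite("pics/crop.png",big)
E
```

```text
red [ 0.6411 -0.2603  0.0932] [ 0.6404 -0.2599  0.094 ]
blue [ 0.552  -0.269   0.0938] [ 0.5516 -0.2688  0.094 ]
yellow [ 0.4624 -0.2782  0.0931] [ 0.462  -0.2779  0.094 ]
row yaw deg 5.742459278093087 0.1795893420399881
[ 185  114   95  105 5156]
rail rect ((531.9937744140625, 229.48358154296875), (170.0452423095703, 239.8429718017578), 51.220298767089844)
slot [204 125  54  83 676] ((525.9375610351562, 214.8887939453125), (17.02474594116211, 216.26361083984375), 62.03972244262695)
```

View pics/crop.png

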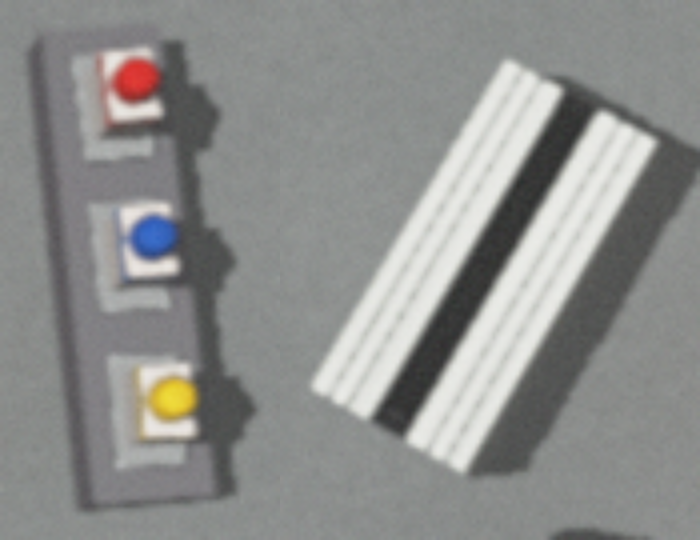

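Crop: red cap at (137,78) on the far end of the rack; white rail with its dark slot running from (390,430) to (580,100). The choice is confirmed.

Run:
```python
from h import *
T=cams.camera_info("top")
px=lambda X,Y:ray(T,(180+(X-280)/4-.4,100+Y/4-.4),.042)
c=[px(*p) for p in((508,60),(655,145),(465,472),(313,388))]
print(np.mean(c,0).round(4)); a=(c[0]+c[1]-c[2]-c[3])/2; print(np.linalg.norm(a),np.degrees(np.arctan2(a[1],a[0])),np.linalg.norm(c[0]-c[1]))
o=arm.get_obs(); print(delta(o,[.6408,-.2602,.335],np.radians(95.7)),tool(o).as_matrix().round(3))
```

```text
[0.5243 0.2148 0.042 ]
0.21764198517096456 -27.727495656898714 0.09906742601510177
(array([-690.8, -566. ,   69.6]), np.float64(-0.534311362566855)) [[-0.907  0.421 -0.   ]
 [ 0.421  0.907 -0.001]
 [ 0.    -0.001 -1.   ]]
```

Emit:
servo_tool --plan '[-690,-566,0,0,0,-0.534,80,-690,-566,0,0,0,-0.534,80,-690,-566,0,0,0,-0.534,80,-690,-566,0,0,0,-0.534,80,-690,-566,0,0,0,-0.534,80,-690,-566,0,0,0,-0.534,80,-690,-566,0,0,0,-0.534,80,-690,-566,0,0,0,-0.534,80,-690,-566,0,0,0,-0.534,80,-690,-566,0,0,0,-0.534,80]'

```text
time: 1.13
tool_pos: [0.4311, 0.1729, 0.405]
tcp_rot: [0.0, -0.05, 0.999, 0.0]
ft_force: [0.7, -0.1, 0.9]
opening: 0.0798
gripper_force: 0.0
```

Run:
```python
from h import *
o=arm.get_obs(); print(o["qpos"].round(2),delta(o,[.6408,-.2602,.335],np.radians(95.7)))
```

```text
[ 0.31 -0.27  1.57  0.    1.84 -1.36] (array([-165.6, -451.8,   70. ]), np.float64(-1.7373136098619568e-05))
```

Emit:
servo_tool --plan '[-166,-452,0,0,0,0,80,-166,-452,0,0,0,0,80,-166,-452,0,0,0,0,80,-166,-452,0,0,0,0,80,-166,-452,0,0,0,0,80,-166,-452,0,0,0,0,80,-166,-452,0,0,0,0,80,-166,-452,0,0,0,0,80,-166,-452,0,0,0,0,80,-166,-452,0,0,0,0,80]'

```text
time: 1.97
tool_pos: [0.613, -0.2022, 0.4046]
tcp_rot: [0.0, -0.049, 0.999, 0.0]
ft_force: [1.1, 0.0, 0.9]
opening: 0.08
gripper_force: 0.0
```

Run:
```python
from h import *
o=arm.get_obs(); print(o["qpos"].round(2),delta(o,[.6408,-.2602,.335],np.radians(95.7)))
```

```text
[-0.37  0.22  1.09  0.    1.83 -2.04] (array([-21.9, -60.4,  69.6]), np.float64(-0.0005128902825655146))
```

Emit:
servo_tool --plan '[-22,-60,70,0,0,0,80,-22,-60,70,0,0,0,80,-22,-60,70,0,0,0,80,-22,-60,70,0,0,0,80,-22,-60,70,0,0,0,80]'

```text
time: 2.38
tool_pos: [0.6403, -0.2574, 0.3344]
tcp_rot: [-0.001, -0.049, 0.999, 0.001]
ft_force: [-0.0, -0.0, 1.2]
opening: 0.0803
gripper_force: 0.0
```

Run:
```python
from h import *
o=arm.get_obs(); print(o["time"],o["qpos"].round(2),delta(o,[.6408,-.2602,.335],np.radians(95.7)))
W=cams.camera_info("wrist");im=cams.read_camera("wrist");print(finder.find_in("red_module","wrist"))
im=im[...,::-1].copy()
# overlay predicted model: flange z .046, housing top .086
y=np.radians(5.74);R=np.array([[np.cos(y),-np.sin(y)],[np.sin(y),np.cos(y)]])
for a,b,z in((.032,.02,.046),(.02,.014,.086)):
    p=np.array([[a,b],[-a,b],[-a,-b],[a,-b]])@R.T+[.6408,-.2602]
    q=proj(W,np.c_[p,np.full(4,z)]);print(q.round())
    cv2.polylines(im,[q.round().astype(int)],True,(0,255,0),1)
print(proj(W,[.6408,-.2602,.094]))
cv2.imwrite("pics/w1.png",im)
```

```text
2.3833 [-0.43  0.34  1.08  0.    1.73 -2.1 ] (array([-0.2, -2.9, -0.6]), np.float64(-0.0005135384829995093))
[{'rect': [288.1, 158.4, 340.0, 237.9], 'score': 0.68}]
[[337. 232.]
 [339. 159.]
 [289. 159.]
 [291. 232.]]
[[333. 237.]
 [333. 185.]
 [294. 185.]
 [295. 237.]]
[[313.3121144  215.20205636]]
```

View pics/w1.png

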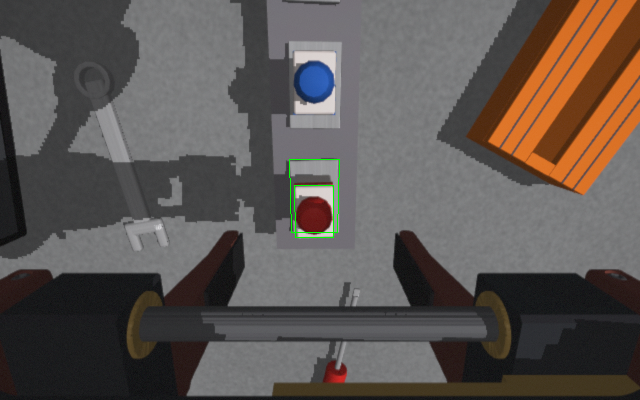

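The overlay matches the module (red cap at (314,216), flange edges at x 289–339). Next: descend and grip.

Emit:
servo_tool --plan '[0,-3,0,0,0,0,80,0,-3,30,0,0,0,80,0,-3,65,0,0,0,80,0,-3,90,0,0,0,80,0,-3,99,0,0,0,80,0,-3,99,0,0,0,80,0,-3,99,0,0,0,20,0,-3,99,0,0,0,20,0,-3,99,0,0,0,20,0,-3,99,0,0,0,20]'

```text
time: 3.32
tool_pos: [0.6411, -0.2608, 0.2383]
tcp_rot: [0.002, -0.05, 0.999, -0.001]
ft_force: [0.1, -0.3, -0.2]
opening: 0.057
gripper_force: 0.0
```

Emit:
servo_tool --plan '[0,0,0,0,0,0,20,0,0,0,0,0,0,20,0,0,0,0,0,0,20]'

```text
time: 3.57
tool_pos: [0.6407, -0.2607, 0.236]
tcp_rot: [0.0, -0.05, 0.999, -0.0]
ft_force: [-0.2, 0.4, -0.7]
opening: 0.0369
gripper_force: 0.0
```

Emit:
servo_tool --plan '[0,0,0,0,0,0,20,0,0,0,0,0,0,20,0,0,0,0,0,0,20,0,0,0,0,0,0,20,0,0,0,0,0,0,20]'

```text
time: 3.98
tool_pos: [0.6407, -0.2606, 0.2357]
tcp_rot: [-0.0, -0.05, 0.999, 0.0]
ft_force: [-0.6, -0.9, 1.2]
opening: 0.0282
gripper_force: 29.7
```

Gripped at 28.2 mm. Lift straight up.

Emit:
servo_tool --plan '[0,0,-10,0,0,0,20,0,0,-25,0,0,0,20,0,0,-50,0,0,0,20,0,0,-80,0,0,0,20,0,0,-110,0,0,0,20,0,0,-130,0,0,0,20,0,0,-130,0,0,0,20]'

```text
time: 4.57
tool_pos: [0.6406, -0.2607, 0.3731]
tcp_rot: [0.004, -0.05, 0.999, -0.002]
ft_force: [0.2, 0.2, -1.1]
opening: 0.0277
gripper_force: 29.7
```

Run:
```python
from h import *
o=arm.get_obs(); print(o["qpos"].round(2),o["ft_force"],o["opening"],o["gripper_force"],delta(o,[.525,.2148,.365],np.radians(90-27.8)))
```

```text
[-0.44  0.34  1.01 -0.    1.79 -2.11] [ 0.23470476  0.15285912 -1.08639751] 0.02769255658323505 29.705429077148438 (array([ 68. , 484.6,   5. ]), np.float64(0.5843698049221693))
```

Emit:
servo_tool --plan '[3,20,0,0,0,0.02,20,7,50,0,0,0,0.08,20,12,85,0,0,0,0.14,20,17,120,0,0,0,0.2,20,22,155,0,0,0,0.26,20,27,190,0,0,0,0.32,20,32,225,0,0,0,0.38,20,36,260,0,0,0,0.44,20,41,295,0,0,0,0.5,20,46,330,0,0,0,0.56,20]'

```text
time: 5.4
tool_pos: [0.5614, 0.0647, 0.3638]
tcp_rot: [-0.001, 0.23, 0.973, -0.0]
ft_force: [-0.3, 0.9, -2.6]
opening: 0.0278
gripper_force: 29.7
```

Run:
```python
from h import *
o=arm.get_obs(); print(o["qpos"].round(2),o["opening"],o["gripper_force"],delta(o,[.525,.2148,.365],np.radians(90-27.8)))
```

```text
[ 0.05 -0.01  1.4  -0.    1.75 -1.05] 0.02780403565263394 29.70315545797348 (array([ 99.7, 118. ,  -1.1]), np.float64(0.021316175461871145))
```

Emit:
servo_tool --plan '[20,25,0,0,0,0.01,20,42,50,0,0,0,0.02,20,65,75,0,0,0,0.02,20,82,98,0,0,0,0.02,20,92,110,0,0,0,0.02,20,97,115,0,0,0,0.02,20,97,115,0,0,0,0.02,20,97,115,0,0,0,0.02,20]'

```text
time: 6.07
tool_pos: [0.5265, 0.2089, 0.3647]
tcp_rot: [-0.0, 0.238, 0.971, -0.001]
ft_force: [0.0, -0.3, -1.9]
opening: 0.0285
gripper_force: 29.7
```

Run:
```python
from h import *
o=arm.get_obs(); print(o["qpos"].round(2),o["tool_pos"],o["opening"],o["gripper_force"],delta(o,[.525,.2148,.365],np.radians(90-27.8)))
W=cams.camera_info("wrist");im=cams.read_camera("wrist")[...,::-1].copy();cv2.imwrite("pics/w2raw.png",im)
y=np.radians(-27.8);R=np.array([[np.cos(y),-np.sin(y)],[np.sin(y),np.cos(y)]])
for a,b,z in((.11,.05,.042),(.1,.012,.042)):
    p=np.array([[a,b],[-a,b],[-a,-b],[a,-b]])@R.T+[.525,.2148]
    q=proj(W,np.c_[p,np.full(4,z)]);print(q.round())
    cv2.polylines(im,[q.round().astype(int)],True,(0,255,0),1)
cv2.imwrite("pics/w2.png",im)
```

```text
[ 0.32 -0.    1.4  -0.    1.75 -0.77] [0.52654637 0.20888395 0.36473839] 0.02851046002263603 29.70538079738617 (array([ 4.1,  4.5, -0.3]), np.float64(0.004566815722916839))
[[371. 287.]
 [384.  56.]
 [265.  55.]
 [274. 286.]]
[[334. 278.]
 [339.  68.]
 [310.  68.]
 [311. 278.]]
```

View pics/w2.png

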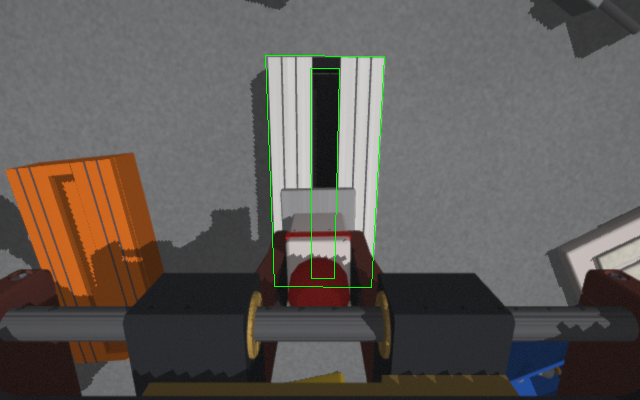

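The predicted outline matches the rail (265–384 wide, slot about x 312–340). Lower to just above the slot.

Emit:
servo_tool --plan '[4,4.5,0,0,0,0.004,20,4,4.5,20,0,0,0.004,20,4,4.5,45,0,0,0.004,20,4,4.5,65,0,0,0.004,20,4,4.5,76,0,0,0.004,20,4,4.5,80,0,0,0.004,20,4,4.5,80,0,0,0.004,20,4,4.5,80,0,0,0.004,20,4,4.5,80,0,0,0.004,20]'

```text
time: 6.87
tool_pos: [0.5254, 0.2151, 0.2876]
tcp_rot: [0.001, 0.24, 0.971, 0.001]
ft_force: [-0.1, 0.8, -1.7]
opening: 0.0279
gripper_force: 29.7
```

Run:
```python
from h import *
o=arm.get_obs(); print(o["tool_pos"],o["ft_force"],delta(o,[.525,.2148,.241],np.radians(90-27.8)))
im=cams.read_camera("side")[...,::-1];W=cams.read_camera("wrist")[...,::-1]
cv2.imwrite("pics/s3.png",np.hstack([cv2.resize(im[80:190,270:400],(520,440)),cv2.resize(W[40:320,230:410],(280,440))]))
```

```text
[0.52544512 0.2150904  0.28755212] [-0.10409923  0.84284358 -1.71732183] (array([ 0.3, -0.6, 46.6]), np.float64(2.6464979367091246e-05))
```

View pics/s3.png

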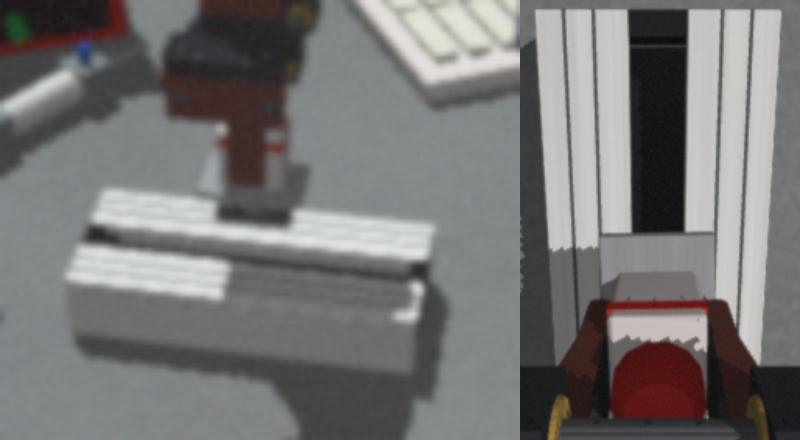

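Side crop: the crossbar (255,213) hangs over the slot. Wrist crop: flange centre x≈657 matches slot centre ≈658, so it is aligned. Descend.

Emit:
servo_tool --plan '[0,0,8,0,0,0,20,0,0,16,0,0,0,20,0,0,24,0,0,0,20,0,0,32,0,0,0,20,0,0,38,0,0,0,20,0,0,42,0,0,0,20,0,0,44,0,0,0,20,0,0,44,0,0,0,20,0,0,44,0,0,0,20]'

```text
time: 7.72
tool_pos: [0.5251, 0.2151, 0.2419]
tcp_rot: [0.0, 0.24, 0.971, 0.0]
ft_force: [-0.3, -0.5, -1.5]
opening: 0.0282
gripper_force: 29.7
```

Emit:
servo_tool --plan '[0,0,0,0,0,0.06,20,0,0,0,0,0,0.15,20,0,0,0,0,0,0.25,20,0,0,0,0,0,0.35,20,0,0,0,0,0,0.45,20,0,0,0,0,0,0.55,20,0,0,0,0,0,0.65,20,0,0,0,0,0,0.75,20,0,0,0,0,0,0.8,20,0,0,0,0,0,0.8,20]'

```text
time: 8.55
tool_pos: [0.5252, 0.2152, 0.2424]
tcp_rot: [0.0, 0.6, 0.8, 0.001]
ft_force: [-0.2, 0.2, -1.4]
opening: 0.0277
gripper_force: 29.7
```

Emit:
servo_tool --plan '[0,0,0,0,0,0.06,20,0,0,0,0,0,0.15,20,0,0,0,0,0,0.25,20,0,0,0,0,0,0.35,20,0,0,0,0,0,0.45,20,0,0,0,0,0,0.55,20,0,0,0,0,0,0.65,20,0,0,0,0,0,0.74,20,0,0,0,0,0,0.771,20,0,0,0,0,0,0.771,20]'

```text
time: 9.38
tool_pos: [0.5251, 0.2152, 0.2422]
tcp_rot: [0.0, 0.856, 0.517, 0.0]
ft_force: [0.1, 0.2, -1.7]
opening: 0.0279
gripper_force: 29.7
```

Run:
```python
from h import *
o=arm.get_obs(); print(o["qpos"].round(2),o["tool_pos"],o["ft_force"],o["moment"],delta(o,[.525,.2148,.238],np.radians(-27.8)))
```

```text
[ 0.33  0.03  1.58 -0.    1.53  0.81] [0.52514019 0.21517757 0.24220296] [ 0.07115756  0.21589829 -1.65510096] [-0.04657715  0.08537235  0.00247219] (array([-0.4,  0. ,  4.2]), np.float64(0.000914802250276292))
```

Turned without contact. Lower gently onto the rail.

Emit:
servo_tool --plan '[0,0,1,0,0,0,20,0,0,2,0,0,0,20,0,0,3,0,0,0,20,0,0,3.5,0,0,0,20,0,0,3.5,0,0,0,20,0,0,3.5,0,0,0,20]'

```text
time: 9.88
tool_pos: [0.525, 0.2151, 0.2381]
tcp_rot: [-0.0, 0.856, 0.517, -0.0]
ft_force: [-0.2, -0.5, -1.8]
opening: 0.0278
gripper_force: 29.7
```

Emit:
servo_tool --plan '[0,0,0.5,0,0,0,20,0,0,1,0,0,0,20,0,0,1,0,0,0,20,0,0,1,0,0,0,20]'

```text
time: 10.22
tool_pos: [0.525, 0.2152, 0.2376]
tcp_rot: [0.0, 0.856, 0.517, 0.0]
ft_force: [-1.2, 0.1, 1.4]
opening: 0.028
gripper_force: 29.7
```

Contact (about +3 N). Release and retreat.

Emit:
servo_tool --plan '[0,0,0,0,0,0,34,0,0,0,0,0,0,40,0,0,0,0,0,0,50,0,0,0,0,0,0,60,0,0,0,0,0,0,60,0,0,0,0,0,0,60]'

```text
time: 10.72
tool_pos: [0.525, 0.2151, 0.2371]
tcp_rot: [0.0, 0.856, 0.517, -0.0]
ft_force: [-0.0, 1.0, -0.1]
opening: 0.0595
gripper_force: 0.0
```

Emit:
servo_tool --plan '[0,0,-5,0,0,0,60,0,0,-20,0,0,0,60,0,0,-50,0,0,0,60,0,0,-85,0,0,0,60,0,0,-120,0,0,0,60,0,0,-150,0,0,0,60,0,0,-150,0,0,0,60]'

```text
time: 11.3
tool_pos: [0.525, 0.2151, 0.396]
tcp_rot: [0.001, 0.856, 0.517, 0.006]
ft_force: [0.1, -0.6, 0.8]
opening: 0.0603
gripper_force: 0.0
```

Run:
```python
from h import *
o=arm.get_obs(); print(o["tool_pos"],o["ft_force"],o["opening"])
S=cams.camera_info("side");im=cams.read_camera("side")[...,::-1].copy();Wi=cams.camera_info("wrist");W=cams.read_camera("wrist")[...,::-1].copy()
y=np.radians(90-27.8);R=np.array([[np.cos(y),-np.sin(y)],[np.sin(y),np.cos(y)]])
for a,b,z in((.032,.02,.048),(.02,.014,.088)):
    p=np.array([[a,b],[-a,b],[-a,-b],[a,-b]])@R.T+[.525,.2148]
    q=proj(Wi,np.c_[p,np.full(4,z)]);cv2.polylines(W,[q.round().astype(int)],True,(0,255,0),1)
cv2.imwrite("pics/s4.png",np.hstack([cv2.resize(im[80:190,270:400],(400,338)),cv2.resize(W[60:330,160:480],(400,338))]))
```

```text
[0.52501806 0.21513848 0.39604348] [ 0.12725304 -0.5685994   0.78842324] 0.06031329598926261
```

View pics/s4.png

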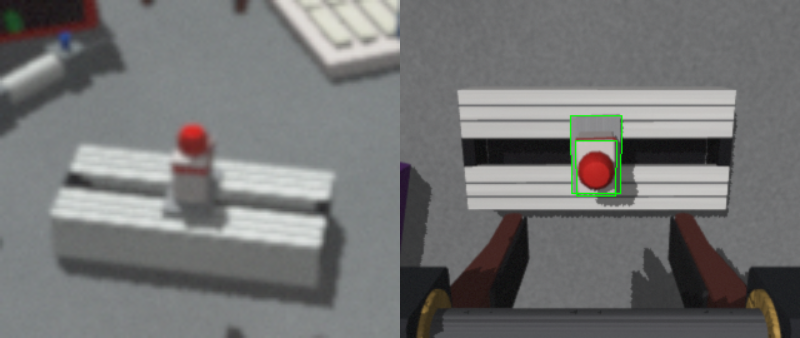

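The pictures show the module (cap at (192,140) in the side crop, (596,170) in the wrist crop) upright, flat and crosswise at the middle of the rail, with the gripper clear.

```bash
python3 -c "
from station import workorder
print(workorder.job_done())"
```

```text
the job is handed in; nothing more can be done
None
```

The red module is fitted at the middle of the aluminium rail, turned a quarter so its foot lies across under the slot, upright, flat and released; I handed the job in after about 11.4 s, and the judgement was not shown.

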